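# Fetch the freewheel cog from behind the chainring

### The job

The small black freewheel cog hangs on a hook stand behind a big aluminium chainring. Take the chainring off and hang it on the empty hook stand; only then lift the cog off its hook and stand it on edge in the open bench vise, resting on the bed between the jaws and about midway along them, ready to be clamped. Neither part may touch down on the counter on the way, and leave everything else where it is.

Things in the scene. Friction and masses are not known exactly. Their poses are not given: they have to be found in the camera images.
- cog: Black steel freewheel cog, about 0.24 kg: ring 68 mm outside, 34 mm bore, 12 mm thick, with a 5 mm thick toothed rim to 80 mm (tooth tips 87). Origin at centre, x along the bore. Hangs on stand_job's bar nearer the post, centre 17 mm below the bar's top side; 28 mm or more free to the post, 30 to the chainring. Can be pinched from above across its thickness: 23 mm of metal above the bar.
- chainring: Aluminium chainring, about 0.2 kg: flat toothed ring 132 mm outside (tooth tips 141), 84 mm opening, 8 mm thick (bolt heads and teeth are mere looks). Origin at centre, x along its axis. Hangs on stand_job before the cog, nearer the tip; hung, its centre is 42 mm below the bar's top side. Can be pinched from above across its thickness: 24 mm of metal above the bar.
- stand_job: One of 3 like fixed hook stands: base 110x120x12 mm, 16 mm post 235 mm high; a level round bar 8 mm thick runs from it to the stand's -x, top side 224 mm above the counter, ending 135 mm from the post axis in an upright tip 8 mm thick that rises 10 mm above the bar's top side. Origin at the foot of the post axis, z up. This one carries the cog and, in front of it, the chainring.
- stand_free: One of 3 like fixed hook stands: base 110x120x12 mm, 16 mm post 235 mm high; a level round bar 8 mm thick runs from it to the stand's -x, top side 224 mm above the counter, ending 135 mm from the post axis in an upright tip 8 mm thick that rises 10 mm above the bar's top side. Origin at the foot of the post axis, z up. This one is empty: the chainring goes here.
- stand_other: One of 3 like fixed hook stands: base 110x120x12 mm, 16 mm post 235 mm high; a level round bar 8 mm thick runs from it to the stand's -x, top side 224 mm above the counter, ending 135 mm from the post axis in an upright tip 8 mm thick that rises 10 mm above the bar's top side. Origin at the foot of the post axis, z up. This one carries the smooth brake disc, which stays.
- vise: Fixed grey bench vise, open: two steel-faced jaws 90 mm long (vise's y), 20 mm gap between them (its x). Bed at the bottom of the gap 66 mm above the counter, 50 mm long in y; jaw tops 100 mm up. It spans -100 to +95 mm in x (screw and bar handle at -x) and 120 mm in y. Origin on the counter under mid-gap, z up.
- vise_bed (a point): Middle of the vise's bed, in the middle of the gap between the jaws, 66 mm above the counter; axes as the vise. A cog standing here has its centre 40 mm above this point and its x axis along the vise's x (either way round), its body then has 4 mm play to each jaw.
- rotor: Bystander: smooth steel brake disc without teeth, flat ring 112 mm outside, 60 mm inside, 8 mm thick, hanging alone on stand_other. Origin at its centre, x along its axis.
- crank_arm: Bystander: worn aluminium crank arm lying flat, 190 mm long along its x, up to 38 mm wide, 22 mm high. Origin under its centre.
- tire_lever: Bystander: yellow plastic tire lever lying flat, about 130 mm long along its x, 22 mm wide, 7 mm high. Origin under its centre.
- pedal: Bystander: black pedal lying flat, 90 mm along x, 82 mm along y plus a 35 mm axle towards -y, 24 mm high. Origin under its centre.
- grease_tub: Bystander: white plastic tub, 76 mm across, 75 mm high. Origin under its centre.
- oil_bottle: Bystander: grey plastic bottle, 52 mm across, 140 mm high, standing. Origin under its centre.
- nut_tray: Bystander: small open steel tray 120 x 90 mm, 30 mm high, with nuts. Origin under its centre.
There are look-alikes about, which are no part of the job. Several things have the shape of the vise; the one meant has the colours described above.

How it is judged:
By the outcome, as a careful person would: the job done as asked, in the order asked, and still so for the second after the job is handed in, with the robot touching nothing.
It also fails if it takes over 64 s, if anything falls off the work surface, if the arm or the gripper's body presses on something with over 40 N, if the wrist force passes 120 N, or if a joint passes its speed limit or range.

### The arm

A 7-joint arm with a two-finger parallel gripper is mounted at the origin on the work surface. World frame = base frame: x ahead of the robot, y to its left, z up, the work surface at z = 0. Lengths are in m, angles in rad, forces in N, time in s.
With the tool pointing down it reaches from about 0.35 to 0.9 m from the base axis. Payload 8.1 kg.
Tool frame: the origin (TCP) lies at the very end of the fingers, on their centre line; the grasp point (between the pads) lies 19 mm behind it; y points along the fingers, z is the direction in which the jaws open and shut, and the axes are right-handed (so a half turn about y gives the same grasp; the last joint's range is limited). The gripper opens to 92 mm and grips with 3 to 60 N. Pads are 19 mm wide; open, the fingers measure 130 mm over their backs; the gripper's body (75 mm by 190 mm) begins 47 mm behind the grasp point.
Start: joints at [1.199, 0.434, 0.025, 1.573, -0.012, 1.134, -0.075], TCP at [0.166, -0.603, 0.227] pointing down, gripper open.
Joint ranges: [-2.62, 2.62], [-0.44, 2.09], [-1.27, 1.32], [0.08, 2.57], [-1.32, 4.46], [0.12, 2], [-2.74, 2.74]. Speed limits (rad/s): [2.22, 2.22, 3.01, 3.01, 3.14, 3.14, 3.14].

### API

Orientations are given as a rotation vector (axis times angle).
In Python, from workcell import r, viewer, ticket gives the robot as it stands.
- The arm moves only by the tool play_rows, never from a script. Its argument "moves" is a list of rows, each a list of 6 numbers: the shift along the tool's x, y, z in mm, then the turn, a rotation vector about the tool's x, y, z in rad. In form: [[tx, ty, tz, wx, wy, wz], ...]. A call has 1 to 10 rows; each row shifts and turns the pose as measured when the row begins, along the tool's axes as they then stand; what a row does not reach is not made up. A row lasts 1/8 s, in which the tool goes at most 62.5 mm and 10.7 degrees, less where a joint would pass 70% of its speed; a pose out of reach is approached as far as the arm can. A call is refused whole if a number of a shift passes 62.5 or a number of a turn 0.188, either way. A call with a gripper value outside its range is refused whole. "grip" is the closure, from -1 (fully open) to 1 (shut), so that 0 is half open, set as the call begins (left out, the last holds). The fingers move at their own pace and stop on an object; "squeeze" is the grip in N (left out, the last holds). Time passes only in rows, so rows that do not move let the fingers close. It gives the time, the measured TCP pose, the force and the opening at its end, in the units of the state.
- r.get_state(): the state, without advancing time (a new reading comes with each control period).
- viewer.snapshot(name): name is "scene" or "top" or "wrist"; returns the picture (400x640x3 uint8, red, green, blue); there is no depth.
- viewer.calibration(name): a dict with "fx", "fy", "cx", "cy" (pixels), "xyz" and "orientation" of the camera in the world; the wrist camera has in their place "T_tool_cam" (4x4, takes a point from camera to tool coordinates, whose origin is the TCP and whose axes are the tool frame's). Camera axes: x right, y up, looking along -z (the intrinsics and any distortion apply to the point x, -y, -z); pixel columns grow to the right and rows downward; lengths in m; the calibration is good to about 2 mm. A picture is of the moment at which its call begins: read the wrist's pose just before it. calibration takes no time and is no camera call.
- ticket.hand_in(): hands the job in, once; it reports no verdict.
The state is a dict: "clock": time; "q": joint angles; "joint_vel": joint speeds; "tau": joint torques, N m; "eef_pos": TCP position; "tcp_rot": TCP orientation; "contact_force": force on the tool from outside, world axes, zero at the start; "moment": the same for the moment, N m; "gripper_width": opening from 0.0 (shut) to 1.0 (fully open).
Only numpy, scipy, OpenCV 4.12 (cv2) and the standard library are available. Lean on these libraries where they do the work, as an engineer would, in place of code of your own. Each camera call takes 0.05 s, during which the arm holds its last target. There are 200 camera calls.

## Working session

There is one attempt and no reset: what is moved stays moved. The work goes in short steps, Python scripts to look and compute and a tool call to move; the robot and the scene stay as the last step left them, time stands still between calls to the robot, and variables do not carry over. Pictures are saved under pics/ and viewed, about 8 in all and at most 12, crops included, and the job is handed in when it is done.

Besides the shell and the picture viewer there is one more tool, called after "Emit:" as name(argument=value, ...) on one line, values as JSON. play_rows: Moves the arm, as the interface text tells. Its arguments: {"type":"object","properties":{"moves":{"type":"array","items":{"type":"array","items":{"type":"number"}}},"grip":{"type":"number"},"squeeze":{"type":"number"}},"required":["moves"]}

```bash
ls; mkdir -p pics; python3 - <<'E'
from workcell import r, viewer, ticket
import cv2
print(r.get_state())
for n in("scene","top","wrist"):
    print(n,viewer.calibration(n))
    cv2.imwrite(f"pics/{n}0.png",viewer.snapshot(n)[:,:,::-1])
E
```

```text
pics
{'clock': 0.0, 'q': array([ 1.19939232,  0.43520944,  0.02498837,  1.57410065, -0.01157662,
        1.13398928, -0.07509523]), 'joint_vel': array([-0.00026482, -0.00014638, -0.00174627,  0.00042378,  0.00139149,
       -0.00040301,  0.00028018]), 'tau': array([-2.25429089e-04, -6.67851448e+01,  9.84904021e-01, -3.14448452e+01,
       -6.04968402e-02,  4.29510023e-02,  2.35551943e-04]), 'eef_pos': array([ 0.16577971, -0.60208393,  0.2259522 ]), 'tcp_rot': array([-0.2812976 ,  2.07955659, -2.07637698]), 'contact_force': array([-0.52747028, -0.54433427,  0.55587628]), 'moment': array([-0.00979511,  0.00988306, -0.01524037]), 'gripper_width': 1.0028730850046423}
scene {'fx': 466.5849552926642, 'fy': 466.5849552926642, 'cx': 318.7829611979178, 'cy': 196.93862421446119, 'xyz': array([ 0.9749305 , -0.66943807,  1.21593907]), 'orientation': array([0.65728442, 0.20910116, 0.5988198 ])}
top {'fx': 470.10980052600297, 'fy': 470.10980052600297, 'cx': 316.76068659396583, 'cy': 194.7265083375646, 'xyz': array([0.36474663, 0.04249913, 1.46710582]), 'orientation': array([ 0.07629874, -0.07575171, -1.58286005])}
wrist {'fx': 304.6697221382034, 'fy': 304.6697221382034, 'cx': 318.6475442339374, 'cy': 202.9565336976719, 'T_tool_cam': array([[-3.75269284e-04, -9.51621902e-01, -3.07271240e-01,
        -8.30847967e-02],
       [-3.55195729e-04,  3.07271369e-01, -9.51621868e-01,
        -1.58123384e-01],
       [ 9.99999867e-01, -2.47973025e-04, -4.53321542e-04,
         1.58358264e-03],
       [ 0.00000000e+00,  0.00000000e+00,  0.00000000e+00,
         1.00000000e+00]])}
```

View pics/scene0.png

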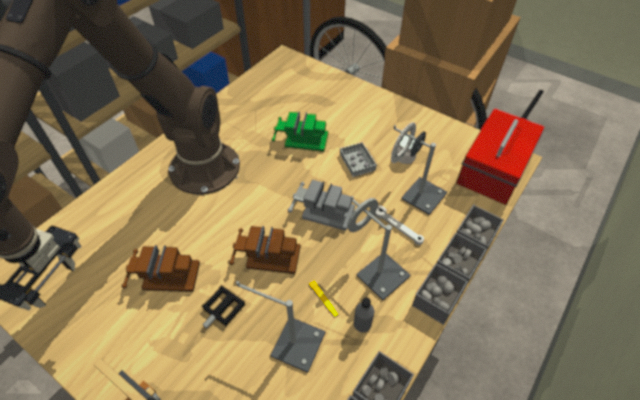

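View pics/top0.png

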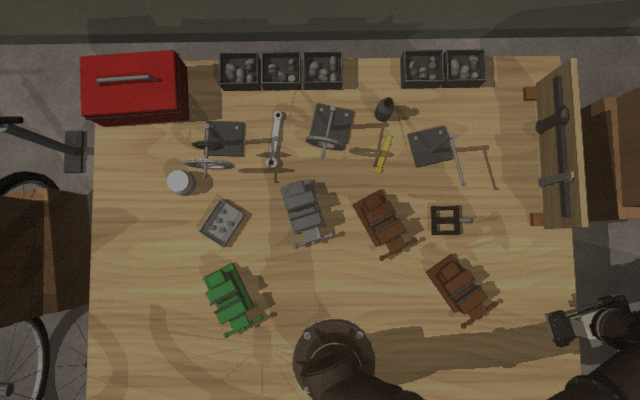

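Scene view: job stand upper right (chainring ~(404,143), cog behind ~(419,143)), brake disc on the middle stand (365,215), empty stand at base (298,345) and tip (238,287), grey vise (325,203); green and two brown vises are look-alikes. Next, enlarged crops to pick pixels.

```bash
cat > h.py <<'E'
import numpy as np, cv2
from scipy.spatial.transform import Rotation as R
from workcell import r, viewer, ticket
def cam(n, st=None):
    c=viewer.calibration(n); K=(c['fx'],c['fy'],c['cx'],c['cy'])
    if n=='wrist':
        T=np.eye(4);T[:3,:3]=R.from_rotvec(st['tcp_rot']).as_matrix();T[:3,3]=st['eef_pos'];T=T@c['T_tool_cam']
    else:
        T=np.eye(4);T[:3,:3]=R.from_rotvec(c['orientation']).as_matrix();T[:3,3]=c['xyz']
    return K,T
def proj(C,P):
    K,T=C;p=(np.atleast_2d(P)-T[:3,3])@T[:3,:3]
    return np.c_[K[2]+K[0]*p[:,0]/-p[:,2],K[3]-K[1]*p[:,1]/-p[:,2]]
def ray(C,uv):
    K,T=C;d=np.array([(uv[0]-K[2])/K[0],-(uv[1]-K[3])/K[1],-1.]);d=T[:3,:3]@d
    return T[:3,3],d/np.linalg.norm(d)
def atz(C,uv,z):
    o,d=ray(C,uv);return o+d*(z-o[2])/d[2]
def tri(obs):
    A=np.zeros((3,3));b=np.zeros(3)
    for C,uv in obs:
        o,d=ray(C,uv);M=np.eye(3)-np.outer(d,d);A+=M;b+=M@o
    X=np.linalg.solve(A,b)
    return X,[np.round(proj(C,X)[0]-uv,1) for C,uv in obs]
def crop(img,x,y,w,h,s,grid=20):
    c=cv2.resize(img[y:y+h,x:x+w],None,fx=s,fy=s,interpolation=cv2.INTER_CUBIC)
    for k in range(-(-x//grid)*grid,x+w,grid):
        cv2.line(c,(int((k-x)*s),0),(int((k-x)*s),5),(0,0,255),1);cv2.putText(c,str(k),(int((k-x)*s),14),0,.33,(0,0,255),1)
    for k in range(-(-y//grid)*grid,y+h,grid):
        cv2.line(c,(0,int((k-y)*s)),(5,int((k-y)*s)),(0,0,255),1);cv2.putText(c,str(k),(6,int((k-y)*s)+4),0,.33,(0,0,255),1)
    return c
E
python3 - <<'E'
from h import *
s=cv2.imread('pics/scene0.png');t=cv2.imread('pics/top0.png')
B=[(s,370,115,80,100),(s,230,270,100,100),(s,285,170,80,70)]
A=[(t,175,110,80,70),(t,400,115,80,80),(t,270,170,80,80)]
def row(L,H):
    o=[]
    for i,x,y,w,h in L: 
        c=crop(i,x,y,w,h,265/w,10);c=c[:300];o.append(cv2.copyMakeBorder(c,0,H-c.shape[0],0,1,0) if c.shape[0]<=H else c[:H])
    return np.hstack(o)
im=np.vstack([row(B,300),row(A,300)]);print(im.shape);cv2.imwrite('pics/comp.png',im)
E
```

```text
(600, 798, 3)
```

View pics/comp.png

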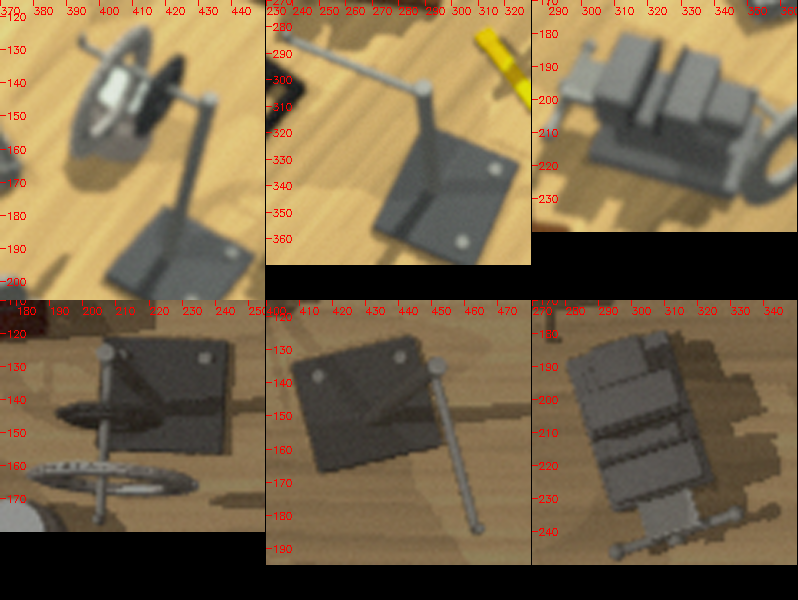

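```bash
python3 - <<'E'
from h import *
np.set_printoptions(precision=4,suppress=True)
S,T=cam('scene'),cam('top')
for n,a,b,z in [('jobpost',(433.1,144.6),(207,125.7),.235),('jobtip',(394.5,127.1),(204.9,176.5),.234),('freepost',(290,302.8),(451.7,134.9),.235),('freetip',(237.2,284.5),(464.2,184.2),.234)]:
    print(n,*tri([(S,a),(T,b)]),atz(S,a,z)[:2],atz(T,b,z)[:2])
print(atz(T,(303.2,211.4),.1))
E
```

```text
jobpost [0.6741 0.3333 0.2367] [array([-0.4,  0.1]), array([-0.3, -0.4])] [0.6744 0.3361] [0.6734 0.3329]
jobtip [0.5391 0.34   0.2287] [array([-0.7,  0.1]), array([-0.5, -0.6])] [0.5428 0.3362] [0.5367 0.3374]
freepost [ 0.6413 -0.3177  0.2358] [array([-1.1,  0.1]), array([-0.7, -0.7])] [ 0.643  -0.3157] [ 0.6395 -0.3196]
freetip [ 0.5087 -0.3491  0.2262] [array([-0.5,  0. ]), array([-0.3, -0.3])] [ 0.5134 -0.3509] [ 0.507  -0.3475]
[0.449  0.0822 0.1   ]
```

```bash
cat >> h.py <<'E'
np.set_printoptions(precision=4,suppress=True)
def cur():
    s=r.get_state();return s,R.from_rotvec(s['tcp_rot']),np.array(s['eef_pos'])
def ori(zdir):  # tool pointing straight down, tool z along horizontal zdir
    z=np.r_[np.asarray(zdir,float)[:2],0];z/=np.linalg.norm(z);y=np.array([0,0,-1.]);x=np.cross(y,z)
    return R.from_matrix(np.c_[x,y,z])
def plan(p,Rt=None,n=None,step=45,rot=.13,start=None):
    """rows from here to p with orientation Rt"""
    s,R0,p0=cur()
    if start: p0,R0=start
    if Rt is None: Rt=R0
    w=(R0.inv()*Rt).as_rotvec();d=np.asarray(p)-p0
    k=n or int(max(np.ceil(np.linalg.norm(d)*1000/step),np.ceil(np.linalg.norm(w)/rot),1))
    rows=[]
    for i in range(k):
        Ri=R0*R.from_rotvec(w*i/k)
        t=Ri.inv().apply(d/k)*1000
        rows.append([round(float(v),1) for v in t]+[round(float(v),3) for v in w/k])
    print(k,'rows',str(rows).replace(' ',''));return p,Rt
E
python3 - <<'E'
from h import *
s,R0,p=cur();print(R0.as_matrix(),p)
for zd in ([-1,.05],[1,-.05]):
    q=plan([.42,.33,.36],ori(zd))
E
```

```text
[[-0.9641 -0.0004  0.2655]
 [-0.2655  0.0011 -0.9641]
 [ 0.0001 -1.     -0.0012]] [ 0.1658 -0.6022  0.2261]
22 rows [[-22.4,-6.0,-37.8,0.0,0.086,0.0],[-19.1,-6.0,-39.6,0.0,0.086,0.0],[-15.6,-6.0,-41.1,0.0,0.086,0.0],[-12.0,-6.0,-42.2,0.0,0.086,0.0],[-8.4,-6.0,-43.1,0.0,0.086,0.0],[-4.6,-6.0,-43.7,0.0,0.086,0.0],[-0.9,-6.0,-43.9,0.0,0.086,0.0],[2.9,-6.0,-43.8,0.0,0.086,0.0],[6.7,-6.0,-43.4,0.0,0.086,0.0],[10.4,-6.1,-42.7,0.0,0.086,0.0],[14.0,-6.1,-41.6,0.0,0.086,0.0],[17.5,-6.1,-40.3,0.0,0.086,0.0],[20.9,-6.1,-38.6,0.0,0.086,0.0],[24.1,-6.1,-36.7,0.0,0.086,0.0],[27.2,-6.1,-34.5,0.0,0.086,0.0],[30.0,-6.1,-32.0,0.0,0.086,0.0],[32.7,-6.1,-29.3,0.0,0.086,0.0],[35.1,-6.1,-26.4,0.0,0.086,0.0],[37.2,-6.1,-23.3,0.0,0.086,0.0],[39.1,-6.1,-20.0,0.0,0.086,0.0],[40.7,-6.1,-16.6,0.0,0.086,0.0],[41.9,-6.1,-13.1,0.0,0.086,0.0]]
22 rows [[-22.4,-6.0,-37.8,0.0,-0.057,-0.0],[-24.5,-6.0,-36.5,0.0,-0.057,-0.0],[-26.5,-6.0,-35.0,0.0,-0.057,-0.0],[-28.5,-6.0,-33.4,0.0,-0.057,-0.0],[-30.3,-6.1,-31.8,0.0,-0.057,-0.0],[-32.1,-6.1,-30.0,0.0,-0.057,-0.0],[-33.7,-6.1,-28.1,0.0,-0.057,-0.0],[-35.3,-6.1,-26.1,0.0,-0.057,-0.0],[-36.7,-6.1,-24.1,0.0,-0.057,-0.0],[-38.0,-6.1,-22.0,0.0,-0.057,-0.0],[-39.2,-6.1,-19.8,0.0,-0.057,-0.0],[-40.3,-6.1,-17.5,0.0,-0.057,-0.0],[-41.2,-6.1,-15.2,0.0,-0.057,-0.0],[-42.0,-6.1,-12.8,0.0,-0.057,-0.0],[-42.7,-6.1,-10.4,0.0,-0.057,-0.0],[-43.2,-6.1,-8.0,0.0,-0.057,-0.0],[-43.6,-6.1,-5.5,0.0,-0.057,-0.0],[-43.8,-6.1,-3.0,0.0,-0.057,-0.0],[-43.9,-6.1,-0.5,0.0,-0.057,-0.0],[-43.9,-6.1,2.0,0.0,-0.057,-0.0],[-43.7,-6.1,4.5,0.0,-0.057,-0.0],[-43.4,-6.1,7.0,0.0,-0.057,-0.0]]
```

```bash
python3 - <<'E'
from h import *
plan([.56,.337,.36],ori([1,-.04]),step=58)
E
```

```text
18 rows [[-35.0,-7.4,-44.5,0.0,-0.07,-0.0],[-38.0,-7.4,-41.9,0.0,-0.07,-0.0],[-40.8,-7.4,-39.2,0.0,-0.07,-0.0],[-43.5,-7.4,-36.2,0.0,-0.07,-0.0],[-45.9,-7.4,-33.1,0.0,-0.07,-0.0],[-48.1,-7.4,-29.8,0.0,-0.07,-0.0],[-50.1,-7.4,-26.3,0.0,-0.07,-0.0],[-51.8,-7.4,-22.8,0.0,-0.07,-0.0],[-53.3,-7.4,-19.1,0.0,-0.07,-0.0],[-54.5,-7.4,-15.3,0.0,-0.07,-0.0],[-55.4,-7.4,-11.4,0.0,-0.07,-0.0],[-56.1,-7.4,-7.5,0.0,-0.07,-0.0],[-56.5,-7.4,-3.6,0.0,-0.07,-0.0],[-56.6,-7.4,0.4,0.0,-0.07,-0.0],[-56.4,-7.4,4.3,0.0,-0.07,-0.0],[-56.0,-7.4,8.3,0.0,-0.07,-0.0],[-55.3,-7.4,12.2,0.0,-0.07,-0.0],[-54.3,-7.4,16.0,0.0,-0.07,-0.0]]
```

Emit:
play_rows(moves=[[-35,-14,-44,0,-0.07,0],[-38,-14,-42,0,-0.07,0],[-41,-14,-39,0,-0.07,0],[-43,-14,-36,0,-0.07,0],[-46,-10,-33,0,-0.07,0],[-48,-10,-30,0,-0.07,0],[-50,-8,-26,0,-0.07,0],[-52,-7,-23,0,-0.07,0],[-53,-7,-19,0,-0.07,0],[-54,-7,-15,0,-0.07,0]])

```text
clock: 1.4
eef_pos: [0.3839, -0.067, 0.3325]
tcp_rot: [-0.873, 1.628, -1.626]
contact_force: [1.3, -0.3, -0.4]
gripper_width: 1.001
```

```bash
python3 - <<'E'
from h import *
print(r.get_state())
plan([.56,.337,.36],ori([1,-.04]),step=55)
E
```

```text
{'clock': 1.4, 'q': array([ 0.5802, -0.0055, -0.5283,  1.8767, -0.0035,  1.2712, -0.5337]), 'joint_vel': array([-0.5897,  0.1261, -0.6021, -0.2593,  0.0557,  0.1346, -0.6321]), 'tau': array([  4.378 , -32.6561,   1.3742, -31.2132,  -0.411 ,   0.1844,
         1.3886]), 'eef_pos': array([ 0.3839, -0.067 ,  0.3325]), 'tcp_rot': array([-0.8732,  1.6283, -1.6258]), 'contact_force': array([ 1.3126, -0.2558, -0.4472]), 'moment': array([-0.1186, -0.1238, -0.0254]), 'gripper_width': 1.0006787710765794}
9 rows [[-48.2,-3.1,-8.6,0.0,-0.061,-0.0],[-48.6,-3.1,-5.6,0.0,-0.061,-0.0],[-48.9,-3.1,-2.6,0.0,-0.061,-0.0],[-49.0,-3.1,0.3,0.0,-0.061,-0.0],[-48.9,-3.1,3.3,0.0,-0.061,-0.0],[-48.6,-3.1,6.3,0.0,-0.061,-0.0],[-48.1,-3.1,9.2,0.0,-0.061,-0.0],[-47.4,-3.1,12.1,0.0,-0.061,-0.0],[-46.6,-3.1,15.0,0.0,-0.061,-0.0]]
```

Emit:
play_rows(moves=[[-50,-3,-8,0,-0.063,0],[-50,-3,-5,0,-0.063,0],[-50,-3,-3,0,-0.063,0],[-50,-3,0,0,-0.063,0],[-50,-3,3,0,-0.063,0],[-50,-3,6,0,-0.063,0],[-50,-3,9,0,-0.063,0],[-48,-3,13,0,-0.063,0],[-47,-3,16,0,-0.063,0],[0,0,0,0,0,0]], grip=0.55)

```text
clock: 2.65
eef_pos: [0.5625, 0.3656, 0.3569]
tcp_rot: [-1.213, 1.212, -1.209]
contact_force: [0.1, -0.8, -0.0]
gripper_width: 0.224
```

```bash
python3 - <<'E'
from h import *
s=r.get_state();print(s['q'],s['eef_pos'],s['gripper_width']);np.save('s1.npy',s,allow_pickle=True)
cv2.imwrite('pics/w1.png',viewer.snapshot('wrist')[:,:,::-1])
plan([.60,.337,.36],ori([1,-.04]))
E
```

```text
[-0.2226  0.5649 -0.7923  1.1759  0.3891  1.5526 -0.9403] [0.5625 0.3656 0.3569] 0.22369847695422143
2 rows [[13.3,-1.3,18.7,0.002,0.019,0.002],[12.9,-1.3,18.9,0.002,0.019,0.002]]
```

View pics/w1.png

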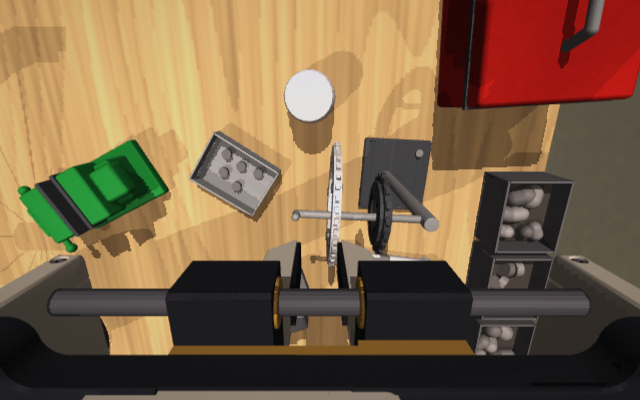

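Wrist view: hook tip (296,216), post top (433,224), toothed light chainring crossing the bar at ~x=336, black toothed cog at ~x=381; green vise is at left. One more view from +45 mm for triangulation.

Emit:
play_rows(moves=[[-4,0,23,0,0.01,0],[-4,0,23,0,0.01,0],[0,0,0,0,0,0]])

```text
clock: 3.08
eef_pos: [0.61, 0.3676, 0.3577]
tcp_rot: [-1.202, 1.228, -1.233]
contact_force: [0.2, -0.1, 0.1]
gripper_width: 0.228
```

```bash
python3 - <<'E'
from h import *
s=r.get_state();print(s['q'],s['eef_pos'],s['gripper_width'],R.from_rotvec(s['tcp_rot']).as_matrix());np.save('s2.npy',s,allow_pickle=True)
im=viewer.snapshot('wrist')[:,:,::-1];cv2.imwrite('pics/w2.png',im)
a=crop(cv2.imread('pics/w1.png'),280,130,190,80+60,4,10)[:,:790]
b=crop(im,230,130,190,140,4,10)[:,:790]
cv2.imwrite('pics/w12.png',np.vstack([a[40*4:110*4+20],b[40*4:110*4+20]]))
E
```

```text
[-0.2522  0.6351 -0.7587  1.044   0.4226  1.6091 -0.917 ] [0.61   0.3676 0.3577] 0.22781474041813635 [[-0.0277 -0.0021  0.9996]
 [-0.9996 -0.0057 -0.0277]
 [ 0.0057 -1.     -0.0019]]
```

View pics/w12.png

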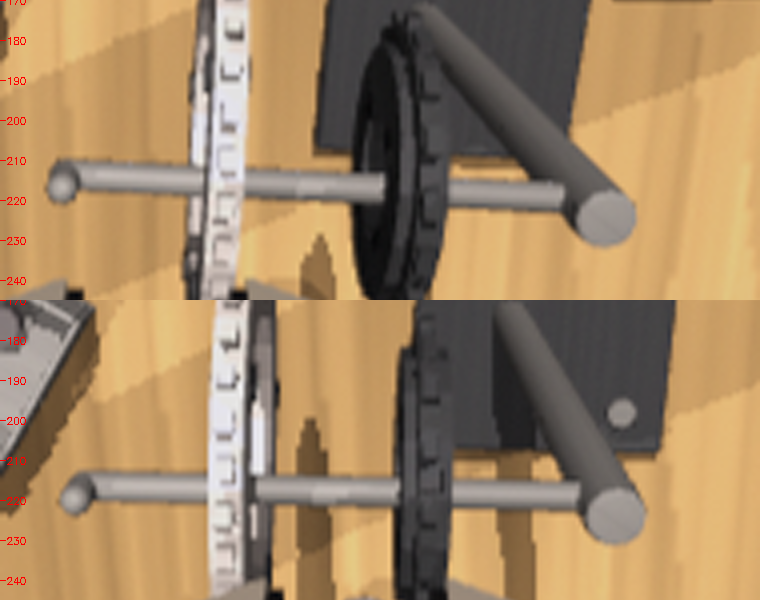

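```bash
python3 - <<'E'
from h import *
from scipy.optimize import brentq
S=[np.load(f's{i}.npy',allow_pickle=True).item() for i in(1,2)];C=[cam('wrist',s) for s in S]
ts=[]
for n,a,b in [('tip',(295.5,216.2),(248.7,219.2)),('post',(431.7,224.7),(383.5,224))]:
    X,e=tri([(C[0],a),(C[1],b)]);print(n,X,e);z=.234 if n=='tip' else .235;print([atz(c,p,z)[:2] for c,p in zip(C,(a,b))])
for n,us,z in [('ring',(336.7,286.7),.252),('cog',(388.6,338),.249)]:
    for c,u in zip(C,us): print(n,brentq(lambda x:proj(c,[x,.337,z])[0,0]-u,.4,.8))
    for zz in (.24,.25,.26): print(zz,[brentq(lambda x:proj(c,[x,.337,zz])[0,0]-u,.4,.8) for c,u in zip(C,us)])
E
```

```text
tip [0.5389 0.3415 0.2308] [array([0., 0.]), array([-0., -0.])]
[array([0.5392, 0.3428]), array([0.5398, 0.3427])]
post [0.6726 0.3355 0.2377] [array([-0. , -0.1]), array([0. , 0.1])]
[array([0.6736, 0.3343]), array([0.6731, 0.3344])]
ring 0.5788860205023918
ring 0.5789290732194159
0.24 [0.5795180260522762, 0.5777115385857814]
0.25 [0.578991354760706, 0.5787261507804768]
0.26 [0.5784646834691352, 0.5797407629751722]
cog 0.6279128059306237
cog 0.6272466462895655
0.24 [0.629843226339613, 0.6277738811339859]
0.25 [0.6276983147740693, 0.6271880646401855]
0.26 [0.6255534032085263, 0.6266022481463851]
```

```bash
python3 - <<'E'
from h import *
q=plan([.579,.340,.28],ori([1,-.06]),step=40)
plan([.579,.340,.230],start=q,step=25)
E
```

```text
3 rows [[9.4,26.1,-9.7,0.001,0.011,0.002],[9.6,26.1,-9.6,0.001,0.011,0.002],[9.7,26.1,-9.6,0.001,0.011,0.002]]
3 rows [[0.0,16.7,0.0,0.0,0.0,0.0],[0.0,16.7,0.0,0.0,0.0,0.0],[0.0,16.7,0.0,0.0,0.0,0.0]]
```

Emit:
play_rows(moves=[[9.5,24,-9.6,0.001,0.011,0.002],[9.5,24,-9.6,0.001,0.011,0.002],[9.5,24,-9.6,0.001,0.011,0.002],[0,0,0,0,0,0]])

```text
clock: 3.62
eef_pos: [0.5749, 0.3369, 0.2869]
tcp_rot: [-1.177, 1.252, -1.255]
contact_force: [0.4, 0.1, 0.3]
gripper_width: 0.225
```

```bash
python3 - <<'E'
from h import *
q=plan([.579,.340,.230],ori([1,-.06]),step=20)
print(cur()[2])
E
```

```text
3 rows [[-1.1,19.0,1.3,-0.001,-0.001,-0.0],[-1.1,19.0,1.3,-0.001,-0.001,-0.0],[-1.1,19.0,1.3,-0.001,-0.001,-0.0]]
[0.5749 0.3369 0.2869]
```

Emit:
play_rows(moves=[[-1.5,12,2,0,0,0],[-1.5,11,2,0,0,0],[0,0,0,0,0,0],[0,0,0,0,0,0]])

```text
clock: 4.12
eef_pos: [0.5803, 0.3414, 0.2652]
tcp_rot: [-1.173, 1.251, -1.254]
contact_force: [-0.6, 0.3, 0.8]
gripper_width: 0.222
```

```bash
python3 - <<'E'
from h import *
q=plan([.579,.340,.230],ori([1,-.06]),step=20)
s=r.get_state();C=cam('wrist',s)
im=viewer.snapshot('wrist')[:,:,::-1];cv2.imwrite('pics/w3.png',crop(im,240,150,190,130,4,10))
E
```

```text
2 rows [[0.8,17.6,-0.7,-0.003,-0.001,-0.002],[0.8,17.6,-0.7,-0.003,-0.001,-0.002]]
```

View pics/w3.png

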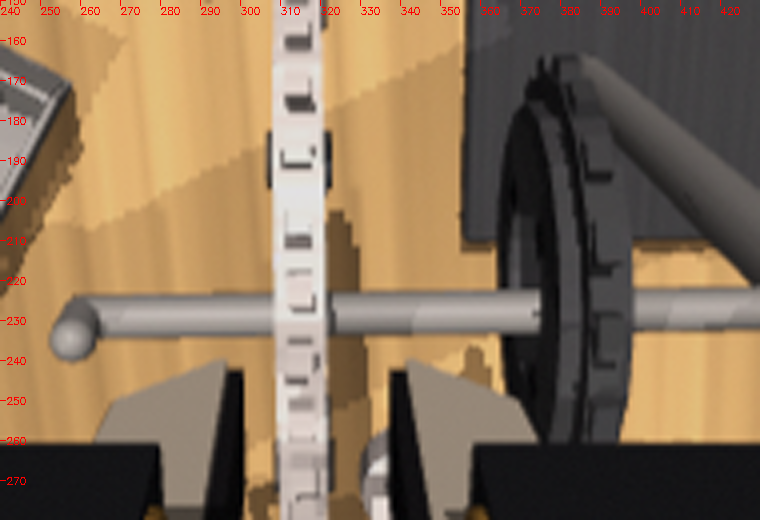

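The chainring (u≈315) sits between the fingers (inner faces 300/337), with the tip at 258 and the cog at 365+ clear. Descend and close.

Emit:
play_rows(moves=[[0.8,13,-0.8,0,0,0],[0.8,13,-0.8,0,0,0],[0,9,0,0,0,0],[0,0,0,0,0,0]])

```text
clock: 4.68
eef_pos: [0.5785, 0.3397, 0.2272]
tcp_rot: [-1.174, 1.251, -1.254]
contact_force: [0.2, -0.1, -0.4]
gripper_width: 0.225
```

Emit:
play_rows(moves=[[0,-1.5,0,0,0,0],[0,0,0,0,0,0],[0,0,0,0,0,0],[0,0,0,0,0,0],[0,0,0,0,0,0]], grip=1, squeeze=40)

```text
clock: 5.3
eef_pos: [0.5786, 0.3398, 0.2293]
tcp_rot: [-1.173, 1.251, -1.254]
contact_force: [0.1, 0.4, -1.6]
gripper_width: 0.083
```

Emit:
play_rows(moves=[[0,-10,0,0,0,0],[0,-10,0,0,0,0],[0,-4,0,0,0,0],[0,0,0,0,0,0]])

```text
clock: 5.8
eef_pos: [0.5785, 0.3399, 0.2556]
tcp_rot: [-1.173, 1.251, -1.254]
contact_force: [-0.3, 0.0, -2.3]
gripper_width: 0.083
```

Emit:
play_rows(moves=[[0,0,-20,0,0,0],[0,0,-30,0,0,0],[0,0,-35,0,0,0],[0,-15,-30,0,0,0],[0,-30,-15,0,0,0],[0,-35,0,0,0,0],[0,-20,0,0,0,0],[0,0,0,0,0,0]])

```text
clock: 6.8
eef_pos: [0.4429, 0.3471, 0.3558]
tcp_rot: [-1.175, 1.25, -1.255]
contact_force: [-0.5, -0.0, -2.2]
gripper_width: 0.083
```

```bash
python3 - <<'E'
from h import *
s=r.get_state();print(s['q'],s['eef_pos'],s['gripper_width'])
zd=np.array([.6413-.5087,-.3177+.3491])
print(zd/np.linalg.norm(zd))
plan([.44,-.30,.36],ori(zd),step=50)
E
```

```text
[-0.1525  0.3725 -0.8623  1.4699  0.2868  1.425  -1.0816] [0.4429 0.3471 0.3558] 0.08290517048635948
[0.9731 0.2304]
13 rows [[49.7,-0.4,2.8,-0.0,-0.023,-0.0],[49.7,-0.4,1.7,-0.0,-0.023,-0.0],[49.8,-0.4,0.5,-0.0,-0.023,-0.0],[49.8,-0.4,-0.6,-0.0,-0.023,-0.0],[49.7,-0.4,-1.7,-0.0,-0.023,-0.0],[49.7,-0.4,-2.8,-0.0,-0.023,-0.0],[49.6,-0.4,-3.9,-0.0,-0.023,-0.0],[49.5,-0.4,-5.1,-0.0,-0.023,-0.0],[49.4,-0.3,-6.2,-0.0,-0.023,-0.0],[49.2,-0.3,-7.3,-0.0,-0.023,-0.0],[49.1,-0.3,-8.4,-0.0,-0.023,-0.0],[48.9,-0.3,-9.5,-0.0,-0.023,-0.0],[48.6,-0.3,-10.6,-0.0,-0.023,-0.0]]
```

Emit:
play_rows(moves=[[30,0,3,0,-0.023,0],[48,0,2,0,-0.023,0],[50,0,1,0,-0.023,0],[50,0,-1,0,-0.023,0],[50,0,-2,0,-0.023,0],[50,0,-3,0,-0.023,0],[50,0,-4,0,-0.023,0],[50,0,-5,0,-0.023,0],[50,0,-6,0,-0.023,0],[50,0,-7,0,-0.023,0]])

```text
clock: 8.05
eef_pos: [0.4411, -0.1467, 0.3432]
tcp_rot: [-1.295, 1.08, -1.071]
contact_force: [0.7, -0.8, -2.5]
gripper_width: 0.086
```

```bash
python3 - <<'E'
from h import *
s=r.get_state();print(s['q'],s['eef_pos'],s['gripper_width'],s['contact_force'])
plan([.44,-.30,.36],ori([.9731,.2304]),step=40)
E
```

```text
[ 0.7953  0.1552 -0.6724  1.705   0.1007  1.3234  0.2847] [ 0.4411 -0.1467  0.3432] 0.08560050031917019 [ 0.6765 -0.7718 -2.4779]
4 rows [[37.7,-4.2,-7.2,0.002,-0.013,-0.0],[37.6,-4.2,-7.7,0.002,-0.013,-0.0],[37.5,-4.2,-8.2,0.002,-0.013,-0.0],[37.4,-4.2,-8.6,0.002,-0.013,-0.0]]
```

Emit:
play_rows(moves=[[38,-4,-7,0.002,-0.013,0],[38,-4,-8,0.002,-0.013,0],[36,-4,-8,0.002,-0.013,0],[25,-4,-6,0.002,-0.013,0],[0,0,0,0,0,0],[0,0,0,0,0,0]])

```text
clock: 8.8
eef_pos: [0.4347, -0.2957, 0.3506]
tcp_rot: [-1.309, 1.05, -1.031]
contact_force: [0.4, -0.2, -2.0]
gripper_width: 0.084
```

```bash
python3 - <<'E'
from h import *
s=r.get_state();np.save('s3.npy',s,allow_pickle=True);print(s['q'],s['eef_pos'],R.from_rotvec(s['tcp_rot']).as_matrix())
im=viewer.snapshot('wrist')[:,:,::-1];cv2.imwrite('pics/w4.png',im)
E
```

```text
[ 0.9523  0.2566 -0.5814  1.5646  0.1406  1.3743  0.5834] [ 0.4347 -0.2957  0.3506] [[ 0.2246 -0.0096  0.9744]
 [-0.9744  0.006   0.2247]
 [-0.008  -0.9999 -0.008 ]]
```

View pics/w4.png

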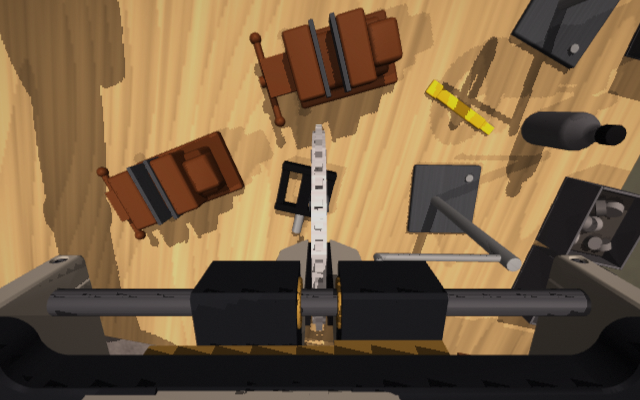

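```bash
python3 - <<'E'
from h import *
im=cv2.imread('pics/w4.png');s=np.load('s3.npy',allow_pickle=True).item();C=cam('wrist',s)
t=atz(C,(377,258.5),.234);p=atz(C,(513,264.5),.235);print(t,p,np.linalg.norm(t-p))
S,T=cam('scene'),cam('top')
print('tip',tri([(C,(377,258.5)),(T,(464.2,184.2)),(S,(237.2,284.5))]),'post',tri([(C,(513,264.5)),(T,(451.7,134.9)),(S,(290,302.8))]))
# validate: same fixed cams vs wrist on job stand
E
```

```text
[ 0.5048 -0.3453  0.234 ] [ 0.6388 -0.3201  0.235 ] 0.13640390224859425
tip (array([ 0.5082, -0.3492,  0.2254]), [array([0.7, 0. ]), array([-0.4, -0.1]), array([-0.6,  0.1])]) post (array([ 0.6406, -0.3186,  0.2347]), [array([ 2.1, -1.1]), array([-0.4, -0.4]), array([-1.6,  0.4])])
```

Empty stand seen with tip (377,258), post top (513,264); chainring held edge-on at u≈320. Approach outside the tip, then thread along the bar.

```bash
python3 - <<'E'
from h import *
plan([.445,-.3585,.257],ori([.133,.0265]),step=30)
E
```

```text
4 rows [[16.0,23.3,-0.8,0.002,0.007,-0.002],[16.0,23.3,-0.7,0.002,0.007,-0.002],[15.9,23.3,-0.7,0.002,0.007,-0.002],[15.9,23.4,-0.6,0.002,0.007,-0.002]]
```

Emit:
play_rows(moves=[[16,22,-1,0.002,0.007,-0.002],[16,22,-1,0.002,0.007,-0.002],[16,22,-1,0.002,0.007,-0.002],[12,18,0,0.002,0.007,-0.002],[0,0,0,0,0,0],[0,0,0,0,0,0]])

```text
clock: 9.6
eef_pos: [0.4466, -0.35, 0.2645]
tcp_rot: [-1.299, 1.055, -1.057]
contact_force: [1.3, 0.0, -3.3]
gripper_width: 0.084
```

```bash
python3 - <<'E'
from h import *
print(cur()[2])
plan([.567,-.334,.257],ori([.133,.0265]),step=30)
E
```

```text
[ 0.4466 -0.35    0.2645]
5 rows [[1.8,1.5,24.2,-0.0,0.002,0.0],[1.8,1.5,24.2,-0.0,0.002,0.0],[1.7,1.5,24.2,-0.0,0.002,0.0],[1.7,1.5,24.2,-0.0,0.002,0.0],[1.6,1.5,24.2,-0.0,0.002,0.0]]
```

Emit:
play_rows(moves=[[4,1,22,0,0.002,0],[3,1,26,0,0.002,0],[1,1,26,0,0.002,0],[1,1,26,0,0.002,0],[0,1,20,0,0.002,0],[0,0,0,0,0,0]])

```text
clock: 10.35
eef_pos: [0.5719, -0.3308, 0.2667]
tcp_rot: [-1.294, 1.053, -1.069]
contact_force: [0.2, -0.1, -1.1]
gripper_width: 0.087
```

```bash
python3 - <<'E'
from h import *
print(cur()[2],r.get_state()['contact_force'])
plan([.567,-.334,.232],ori([.133,.0265]),step=10)
im=viewer.snapshot('wrist')[:,:,::-1];cv2.imwrite('pics/w5.png',crop(im,200,180,240,100,3,10))
E
```

```text
[ 0.5719 -0.3308  0.2667] [ 0.1987 -0.0617 -1.1438]
4 rows [[0.5,8.7,-1.4,-0.002,0.001,0.001],[0.5,8.7,-1.4,-0.002,0.001,0.001],[0.5,8.7,-1.4,-0.002,0.001,0.001],[0.5,8.7,-1.4,-0.002,0.001,0.001]]
```

View pics/w5.png

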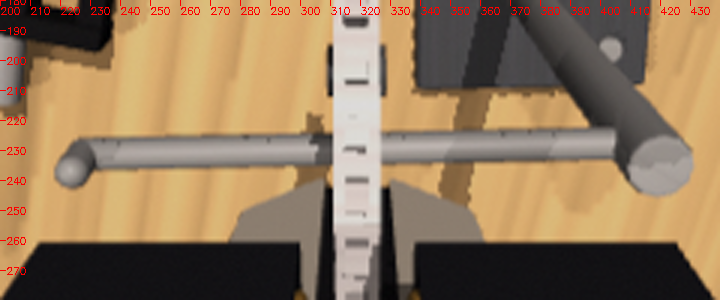

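```bash
python3 - <<'E'
from h import *
C=cam('wrist',r.get_state())
t=atz(C,(223.5,237),.234);p=atz(C,(419.5,235),.235);print(t,p,np.linalg.norm(t-p))
u=(p-t)/np.linalg.norm(p-t);tg=t+.064*u;tg[2]=.234;print(tg)
plan(tg,ori(u),step=10)
E
```

```text
[ 0.508  -0.3483  0.234 ] [ 0.6386 -0.3205  0.235 ] 0.13350733440290447
[ 0.5706 -0.335   0.234 ]
4 rows [[0.8,8.2,-0.3,-0.002,-0.003,0.001],[0.8,8.2,-0.3,-0.002,-0.003,0.001],[0.8,8.2,-0.3,-0.002,-0.003,0.001],[0.8,8.2,-0.3,-0.002,-0.003,0.001]]
```

Emit:
play_rows(moves=[[1,9,0,-0.002,-0.003,0.001],[1,9,0,-0.002,-0.003,0.001],[1,8,0,-0.002,-0.003,0.001],[0,5,0,0,0,0],[0,0,0,0,0,0]])

```text
clock: 11.02
eef_pos: [0.569, -0.3364, 0.234]
tcp_rot: [-1.302, 1.055, -1.059]
contact_force: [0.7, -0.4, -2.1]
gripper_width: 0.083
```

Emit:
play_rows(moves=[[0,2.5,0,0,0,0],[0,2,0,0,0,0],[0,0,0,0,0,0]])

```text
clock: 11.4
eef_pos: [0.5693, -0.3364, 0.2296]
tcp_rot: [-1.302, 1.055, -1.059]
contact_force: [0.6, -0.3, -2.3]
gripper_width: 0.083
```

Emit:
play_rows(moves=[[0,1.5,0,0,0,0],[0,0,0,0,0,0]])

```text
clock: 11.65
eef_pos: [0.5696, -0.3365, 0.2293]
tcp_rot: [-1.302, 1.054, -1.061]
contact_force: [0.1, 0.1, -1.5]
gripper_width: 0.083
```

Emit:
play_rows(moves=[[0,0.5,0,0,0,0],[0,0,0,0,0,0],[0,0,0,0,0,0],[0,0,0,0,0,0],[0,0,0,0,0,0]], grip=0.55)

```text
clock: 12.28
eef_pos: [0.5703, -0.3366, 0.2292]
tcp_rot: [-1.301, 1.052, -1.062]
contact_force: [-0.1, 0.4, 0.1]
gripper_width: 0.228
```

Emit:
play_rows(moves=[[0,-12,0,0,0,0],[0,-25,0,0,0,0],[0,-40,0,0,0,0],[0,-40,0,0,0,0],[0,0,0,0,0,0]])

```text
clock: 12.9
eef_pos: [0.57, -0.3357, 0.3532]
tcp_rot: [-1.3, 1.05, -1.063]
contact_force: [-0.3, -0.7, -0.5]
gripper_width: 0.223
```

```bash
python3 - <<'E'
from h import *
print(cur()[2])
a=viewer.snapshot('scene')[:,:,::-1];b=viewer.snapshot('wrist')[:,:,::-1]
cv2.imwrite('pics/c6.png',np.vstack([crop(a,200,240,160,110,3.5),crop(b,220,130,160,60,3.5)]))
# plan towards view of vise
plan([.46,.11,.33],ori([.95,.3]),step=50)
E
```

```text
[ 0.57   -0.3357  0.3532]
10 rows [[-45.8,1.8,-1.5,0.0,-0.01,0.0],[-45.9,1.8,-1.1,0.0,-0.01,0.0],[-45.9,1.8,-0.6,0.0,-0.01,0.0],[-45.9,1.8,-0.2,0.0,-0.01,0.0],[-45.9,1.9,0.3,0.0,-0.01,0.0],[-45.9,1.9,0.8,0.0,-0.01,0.0],[-45.9,1.9,1.2,0.0,-0.01,0.0],[-45.8,1.9,1.7,0.0,-0.01,0.0],[-45.8,1.9,2.1,0.0,-0.01,0.0],[-45.8,1.9,2.6,0.0,-0.01,0.0]]
```

View pics/c6.png

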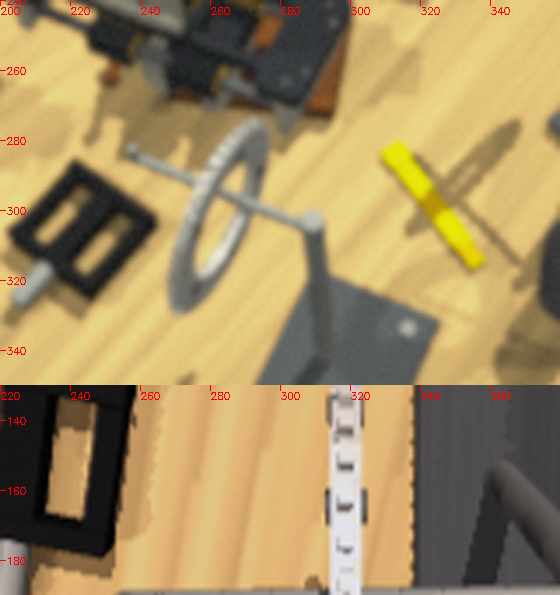

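```bash
python3 - <<'E'
from h import *
plan([.43,.05,.28],ori([.96,.28]),step=50)
E
```

```text
9 rows [[-45.1,7.6,-6.3,0.0,-0.009,0.0],[-45.2,7.6,-5.9,0.0,-0.009,0.0],[-45.2,7.6,-5.5,0.0,-0.009,0.0],[-45.3,7.6,-5.2,0.0,-0.009,0.0],[-45.3,7.6,-4.8,0.0,-0.009,0.0],[-45.3,7.6,-4.4,0.0,-0.009,0.0],[-45.4,7.7,-4.0,0.0,-0.009,0.0],[-45.4,7.7,-3.6,0.0,-0.009,0.0],[-45.4,7.7,-3.2,0.0,-0.009,0.0]]
```

Emit:
play_rows(moves=[[-45,0,-10,0,-0.009,0],[-46,0,-10,0,-0.009,0],[-46,0,-8,0,-0.009,0],[-46,5,-6,0,-0.009,0],[-46,12,-5,0,-0.009,0],[-46,14,-4,0,-0.009,0],[-46,14,-3,0,-0.009,0],[-46,14,-2,0,-0.009,0],[-40,10,0,0,-0.009,0],[0,0,0,0,0,0]])

```text
clock: 14.25
eef_pos: [0.4117, 0.0586, 0.2672]
tcp_rot: [-1.343, 1.008, -0.985]
contact_force: [0.7, -0.2, 0.3]
gripper_width: 0.223
```

```bash
python3 - <<'E'
from h import *
for i in range(2):s=r.get_state()
viewer.snapshot('top')
s=r.get_state();np.save('s7.npy',s,allow_pickle=True);print(s['q'],s['eef_pos'],s['joint_vel'].max())
cv2.imwrite('pics/w7.png',viewer.snapshot('wrist')[:,:,::-1])
print(proj(cam('wrist',s),[[.449,.082,.1]]))
E
```

```text
[ 0.461   0.1419 -0.792   1.9197  0.106   1.141  -0.0869] [0.4124 0.057  0.2674] 0.03844993123128414
[[360.7333 171.3689]]
```

Second view shifted, then both crops in one picture.

Emit:
play_rows(moves=[[0,0,30,0,0,0],[0,0,30,0,0,0],[0,0,0,0,0,0],[0,0,0,0,0,0]])

```text
clock: 14.85
eef_pos: [0.4731, 0.0665, 0.2655]
tcp_rot: [-1.341, 1.019, -0.997]
contact_force: [0.5, 0.5, -0.9]
gripper_width: 0.227
```

```bash
python3 - <<'E'
from h import *
viewer.snapshot('top')
s=r.get_state();np.save('s8.npy',s,allow_pickle=True);print(s['q'],s['eef_pos'],s['joint_vel'].max())
im=viewer.snapshot('wrist')[:,:,::-1];cv2.imwrite('pics/w8.png',im)
u=proj(cam('wrist',s),[[.449,.082,.1]])[0];print(u)
a=crop(cv2.imread('pics/w7.png'),300,100,130,148,6,10)[:,:400*2]
cx=int(u[0])-60
A=crop(cv2.imread('pics/w7.png'),300,110,114,130,3.5*1,10);
a=crop(cv2.imread('pics/w7.png'),310,105,100,130,4,10);b=crop(im,int(u[0])-50,105,100,130,4,10)
cv2.imwrite('pics/w78.png',np.hstack([a,b]));print(np.hstack([a,b]).shape,int(u[0])-50)
E
```

```text
[ 0.3859  0.2657 -0.7765  1.7986  0.1967  1.1774 -0.1794] [0.4731 0.0664 0.2655] 0.006443432112119591
[304.4466 164.0419]
(520, 800, 3) 254
```

View pics/w78.png

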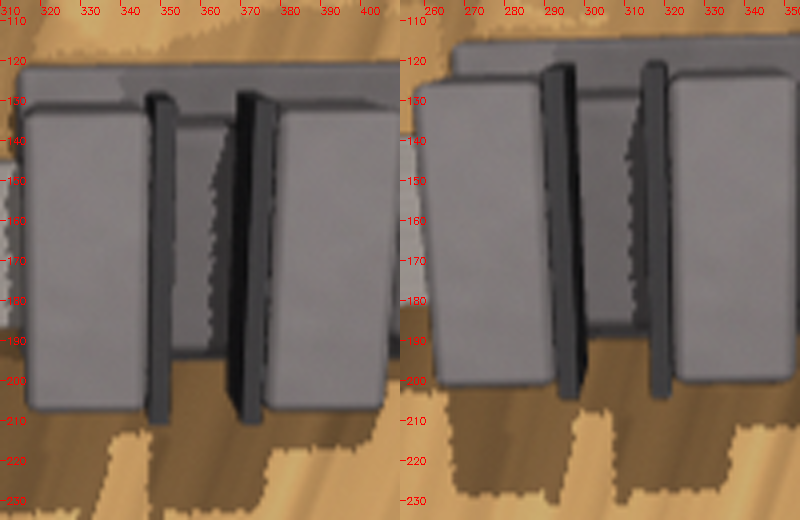

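```bash
python3 - <<'E'
from h import *
A,B=[cam('wrist',np.load(f's{i}.npy',allow_pickle=True).item()) for i in(7,8)]
P={}
for n,a,b in [('LT',(354,129.5),(295.2,121.5)),('LB',(352.5,210.7),(299,204.5)),('RT',(373.5,129.5),(315.2,120.5)),('RB',(370.7,210.5),(317,204.5))]:
    print(n,*tri([(A,a),(B,b)]),atz(A,a,.1)[:2],atz(B,b,.1)[:2]); P[n]=(atz(A,a,.1)+atz(B,b,.1))/2
c=sum(P.values())/4;y=P['LT']+P['RT']-P['LB']-P['RB'];print('centre',c,'len',np.linalg.norm(y)/2,'ydir',y/np.linalg.norm(y),'gap',np.linalg.norm(P['LT']-P['RT']),np.linalg.norm(P['LB']-P['RB']))
print('yaw',np.degrees(np.arctan2(-y[0],y[1])))
E
```

```text
LT [0.4283 0.1219 0.0977] [array([ 0., -0.]), array([-0.,  0.])] [0.4281 0.122 ] [0.4285 0.1221]
LB [0.4548 0.0362 0.0994] [array([-0. ,  0.2]), array([ 0. , -0.2])] [0.4546 0.0366] [0.4548 0.0361]
RT [0.4481 0.128  0.0962] [array([ 0.1, -0.4]), array([-0.1,  0.4])] [0.4475 0.1277] [0.4481 0.1286]
RB [0.4741 0.0425 0.101 ] [array([-0. ,  0.4]), array([ 0. , -0.4])] [0.4742 0.0427] [0.4742 0.0417]
centre [0.4513 0.0822 0.1   ] len 0.0897956191179797 ydir [-0.2945  0.9557  0.    ] gap 0.020424074432085833 0.02032258596181181
yaw 17.125435033805974
```

```bash
python3 - <<'E'
from h import *
s,R0,p=cur()
q=plan(p+[0,.03,.08],R0,n=2)
plan([.627,.337,.29],ori([1,-.062]),step=45,start=q)
E
```

```text
2 rows [[-14.5,-40.0,3.3,0.0,0.0,0.0],[-14.5,-40.0,3.3,0.0,0.0,0.0]]
7 rows [[-27.1,7.4,30.6,0.003,0.048,0.0],[-28.5,7.5,29.3,0.003,0.048,0.0],[-29.9,7.6,27.8,0.003,0.048,0.0],[-31.2,7.7,26.3,0.003,0.048,0.0],[-32.4,7.7,24.8,0.003,0.048,0.0],[-33.6,7.8,23.2,0.003,0.048,0.0],[-34.6,7.9,21.5,0.003,0.048,0.0]]
```

Emit:
play_rows(moves=[[-15,-40,3,0,0,0],[-15,-40,3,0,0,0],[-27,3,30,0.003,0.048,0],[-29,3,29,0.003,0.048,0],[-30,3,28,0.003,0.048,0],[-31,5,26,0.003,0.048,0],[-32,10,25,0.003,0.048,0],[-33,10,23,0.003,0.048,0],[-34,10,21,0.003,0.048,0],[0,0,0,0,0,0]], grip=0.48)

```text
clock: 16.2
eef_pos: [0.6293, 0.3342, 0.3014]
tcp_rot: [-1.17, 1.262, -1.28]
contact_force: [-0.1, -0.2, -0.5]
gripper_width: 0.263
```

```bash
python3 - <<'E'
from h import *
print(cur()[2])
plan([.627,.337,.268],ori([1,-.062]),step=25)
E
```

```text
[0.6293 0.3342 0.3014]
2 rows [[-1.4,16.7,-1.4,-0.003,-0.011,0.004],[-1.4,16.7,-1.3,-0.003,-0.011,0.004]]
```

Emit:
play_rows(moves=[[-1,15,-1,-0.003,-0.011,0.004],[-1,15,-1,-0.003,-0.011,0.004],[0,0,0,0,0,0],[0,0,0,0,0,0]])

```text
clock: 16.7
eef_pos: [0.6272, 0.3324, 0.2705]
tcp_rot: [-1.18, 1.253, -1.256]
contact_force: [-1.6, 0.8, 0.1]
gripper_width: 0.258
```

```bash
python3 - <<'E'
from h import *
print(cur()[2]);s=r.get_state();C=cam('wrist',s)
im=viewer.snapshot('wrist')[:,:,::-1]
cv2.imwrite('pics/w9.png',crop(im,240,150,190,130,4,10))
print(proj(C,[[.6275,.337,.249],[.6275,.367,.23],[.6735,.3343,.235]]))
plan([.627,.337,.230],ori([1,-.062]),step=15)
E
```

```text
[0.6272 0.3324 0.2705]
[[318.6223 231.6884]
 [315.8202 179.028 ]
 [386.0809 223.2901]]
3 rows [[-1.6,13.5,-0.2,-0.0,-0.0,0.001],[-1.6,13.5,-0.2,-0.0,-0.0,0.001],[-1.6,13.5,-0.2,-0.0,-0.0,0.001]]
```

View pics/w9.png

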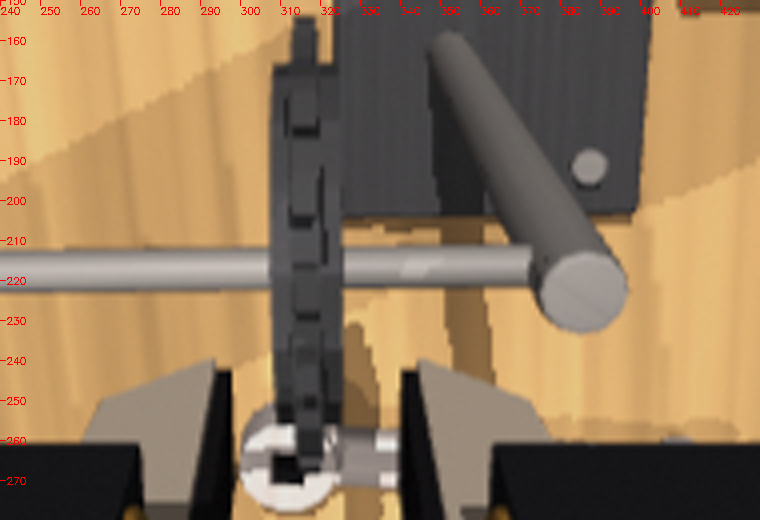

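Black toothed cog (u≈316) lies between the fingers (297/340), with the post (~375+) clear of the right finger. Descend and grip.

Emit:
play_rows(moves=[[-2,13,0,0,0,0],[-2,13,0,0,0,0],[-1,11,0,0,0,0],[0,0,0,0,0,0]])

```text
clock: 17.25
eef_pos: [0.6276, 0.3375, 0.2308]
tcp_rot: [-1.18, 1.253, -1.257]
contact_force: [0.5, -0.5, 1.3]
gripper_width: 0.261
```

Emit:
play_rows(moves=[[0,1.5,0,0,0,0],[0,0,0,0,0,0],[0,0,0,0,0,0],[0,0,0,0,0,0],[0,0,0,0,0,0]], grip=1, squeeze=45)

```text
clock: 17.88
eef_pos: [0.6275, 0.3376, 0.2293]
tcp_rot: [-1.18, 1.253, -1.256]
contact_force: [0.5, 1.3, -2.1]
gripper_width: 0.123
```

Emit:
play_rows(moves=[[0,-10,0,0,0,0],[0,-10,0,0,0,0],[0,-5,0,0,0,0],[0,0,0,0,0,0]])

```text
clock: 18.38
eef_pos: [0.6274, 0.3374, 0.2555]
tcp_rot: [-1.181, 1.254, -1.257]
contact_force: [1.4, 0.5, -8.4]
gripper_width: 0.12
```

Lift reached the bore's 26 mm limit (force −8 N); go down 8 mm to the middle of the window before sliding off.

Emit:
play_rows(moves=[[0,6,0,0,0,0],[0,3,0,0,0,0],[0,0,0,0,0,0]])

```text
clock: 18.75
eef_pos: [0.6274, 0.3375, 0.2461]
tcp_rot: [-1.18, 1.253, -1.257]
contact_force: [-0.3, -0.2, -2.0]
gripper_width: 0.125
```

Emit:
play_rows(moves=[[0,0,-15,0,0,0],[0,0,-20,0,0,0],[0,0,-20,0,0,0],[0,0,0,0,0,0]])

```text
clock: 19.25
eef_pos: [0.5714, 0.341, 0.2465]
tcp_rot: [-1.179, 1.254, -1.257]
contact_force: [1.0, -0.0, -2.9]
gripper_width: 0.126
```

Emit:
play_rows(moves=[[0,0,-20,0,0,0],[0,0,-25,0,0,0],[0,0,-25,0,0,0],[0,0,-25,0,0,0],[0,-20,-10,0,0,0],[0,-20,0,0,0,0],[0,0,0,0,0,0]])

```text
clock: 20.12
eef_pos: [0.471, 0.3472, 0.291]
tcp_rot: [-1.17, 1.254, -1.262]
contact_force: [-0.7, 0.3, -3.1]
gripper_width: 0.129
```

```bash
python3 - <<'E'
from h import *
print(cur()[2])
plan([.4513,.0822,.25],ori([.9557,.2945]),step=35)
E
```

```text
[0.471  0.3472 0.291 ]
8 rows [[33.2,5.1,-0.2,-0.001,-0.046,-0.0],[33.2,5.1,-1.8,-0.001,-0.046,-0.0],[33.1,5.1,-3.3,-0.001,-0.046,-0.0],[32.9,5.1,-4.8,-0.001,-0.046,-0.0],[32.6,5.1,-6.3,-0.001,-0.046,-0.0],[32.3,5.1,-7.8,-0.001,-0.046,-0.0],[31.9,5.1,-9.2,-0.001,-0.046,-0.0],[31.4,5.1,-10.7,-0.001,-0.046,-0.0]]
```

Emit:
play_rows(moves=[[25,2,0,-0.001,-0.046,0],[33,4,-2,-0.001,-0.046,0],[33,5,-3,-0.001,-0.046,0],[33,5,-5,-0.001,-0.046,0],[33,5,-6,-0.001,-0.046,0],[33,5,-8,-0.001,-0.046,0],[32,5,-9,-0.001,-0.046,0],[25,5,-9,-0.001,-0.046,0],[0,0,0,0,0,0],[0,0,0,0,0,0]])

```text
clock: 21.38
eef_pos: [0.4602, 0.0856, 0.2538]
tcp_rot: [-1.333, 0.981, -0.983]
contact_force: [-0.5, -1.3, -2.9]
gripper_width: 0.126
```

```bash
python3 - <<'E'
from h import *
print(cur()[2])
plan([.4513,.0822,.180],ori([.9557,.2945]),step=20)
E
```

```text
[0.4602 0.0856 0.2538]
4 rows [[0.2,18.4,-2.4,-0.001,0.001,-0.0],[0.2,18.4,-2.4,-0.001,0.001,-0.0],[0.2,18.4,-2.4,-0.001,0.001,-0.0],[0.2,18.4,-2.4,-0.001,0.001,-0.0]]
```

Emit:
play_rows(moves=[[0,18,-3,0,0,0],[0,18,-3,0,0,0],[0,18,-2,0,0,0],[0,16,-2,0,0,0],[0,0,0,0,0,0],[0,0,0,0,0,0]])

```text
clock: 22.12
eef_pos: [0.4538, 0.089, 0.1842]
tcp_rot: [-1.328, 0.975, -0.98]
contact_force: [-0.3, 0.7, -2.0]
gripper_width: 0.126
```

```bash
python3 - <<'E'
from h import *
s,Rr,p=cur();print(p,Rr.as_matrix())
plan([.4513,.0822,.180],ori([.9557,.2945]),n=1)
E
```

```text
[0.4538 0.089  0.1842] [[ 0.3033  0.0087  0.9528]
 [-0.9529  0.0071  0.3033]
 [-0.0041 -0.9999  0.0104]]
1 rows [[5.7,4.1,-4.5,-0.01,0.009,-0.004]]
```

Emit:
play_rows(moves=[[6,4,-4.5,-0.008,0.008,-0.004],[0,0,0,0,0,0],[0,0,0,0,0,0]])

```text
clock: 22.5
eef_pos: [0.4523, 0.0819, 0.1812]
tcp_rot: [-1.333, 0.983, -0.988]
contact_force: [0.7, 0.3, -2.1]
gripper_width: 0.125
```

```bash
python3 - <<'E'
from h import *
s,Rr,p=cur();print(p,Rr.as_matrix()[:,2])
plan([.4513,.0822,.137],ori([.9557,.2945]),step=12)
E
```

```text
[0.4523 0.0819 0.1812] [0.9555 0.2949 0.0041]
4 rows [[-0.2,11.0,-0.3,-0.001,0.0,0.0],[-0.2,11.0,-0.2,-0.001,0.0,0.0],[-0.2,11.0,-0.2,-0.001,0.0,0.0],[-0.2,11.0,-0.2,-0.001,0.0,0.0]]
```

Emit:
play_rows(moves=[[0,10,-0.3,0,0,0],[0,11,-0.3,0,0,0],[0,11,-0.3,0,0,0],[0,10,-0.2,0,0,0],[0,0,0,0,0,0]])

```text
clock: 23.12
eef_pos: [0.4509, 0.0813, 0.1356]
tcp_rot: [-1.334, 0.984, -0.987]
contact_force: [0.1, -0.5, -1.9]
gripper_width: 0.125
```

Emit:
play_rows(moves=[[-0.5,3,0.3,0,0,0],[0,2,0,0,0,0],[0,0,0,0,0,0]])

```text
clock: 23.5
eef_pos: [0.4514, 0.0822, 0.1307]
tcp_rot: [-1.333, 0.983, -0.987]
contact_force: [-0.4, 0.4, -2.9]
gripper_width: 0.125
```

Emit:
play_rows(moves=[[0,1,0,0,0,0],[0,0,0,0,0,0]])

```text
clock: 23.75
eef_pos: [0.4519, 0.0823, 0.1302]
tcp_rot: [-1.332, 0.983, -0.988]
contact_force: [-0.5, -0.4, -1.9]
gripper_width: 0.126
```

Emit:
play_rows(moves=[[0,1.5,-0.4,0,0,0],[0,0,0,0,0,0]])

```text
clock: 24.0
eef_pos: [0.4527, 0.0827, 0.1302]
tcp_rot: [-1.331, 0.981, -0.99]
contact_force: [-1.0, 0.2, -2.9]
gripper_width: 0.127
```

Emit:
play_rows(moves=[[0,1.3,0,0,0,0],[0,0,0,0,0,0]])

```text
clock: 24.25
eef_pos: [0.4536, 0.083, 0.1301]
tcp_rot: [-1.329, 0.979, -0.991]
contact_force: [-3.2, -2.1, 0.5]
gripper_width: 0.124
```

Emit:
play_rows(moves=[[0.3,-1,-2,0,0,0],[0,0,0,0,0,0]])

```text
clock: 24.5
eef_pos: [0.4514, 0.082, 0.1308]
tcp_rot: [-1.329, 0.979, -0.991]
contact_force: [-0.5, -0.0, -2.0]
gripper_width: 0.123
```

```bash
python3 - <<'E'
from h import *
s,Rr,p=cur();print(p,Rr.as_matrix()[:,1:],s['contact_force'])
plan([.4513,.0822,.130],ori([.9557,.2945]),n=1)
E
```

```text
[0.4514 0.082  0.1308] [[ 0.0095  0.9555]
 [ 0.0009  0.2947]
 [-1.      0.0093]] [-0.4789 -0.0217 -1.9908]
1 rows [[-0.2,0.8,-0.1,-0.009,0.0,0.002]]
```

Emit:
play_rows(moves=[[0,0.7,0,-0.009,0,0.002],[0,0,0,0,0,0]])

```text
clock: 24.75
eef_pos: [0.4516, 0.082, 0.1301]
tcp_rot: [-1.336, 0.986, -0.986]
contact_force: [-0.4, -0.5, 2.1]
gripper_width: 0.123
```

Emit:
play_rows(moves=[[0,0,0,0,0,0],[0,0,0,0,0,0],[0,0,0,0,0,0],[0,0,0,0,0,0]], grip=0.3)

```text
clock: 25.25
eef_pos: [0.452, 0.0822, 0.1302]
tcp_rot: [-1.335, 0.986, -0.986]
contact_force: [-0.9, 0.8, 0.3]
gripper_width: 0.345
```

Emit:
play_rows(moves=[[0,-12,0,0,0,0],[0,-25,0,0,0,0],[0,-40,0,0,0,0],[10,-40,0,0,0,0],[40,-30,0,0,0,0],[0,0,0,0,0,0],[0,0,0,0,0,0]])

```text
clock: 26.12
eef_pos: [0.4666, 0.0349, 0.2862]
tcp_rot: [-1.334, 0.982, -0.984]
contact_force: [-0.4, 0.4, -0.6]
gripper_width: 0.35
```

```bash
python3 - <<'E'
from h import *
print(cur()[2],r.get_state()['contact_force'])
viewer.snapshot('top')
s=r.get_state();np.save('s10.npy',s,allow_pickle=True);C=cam('wrist',s)
w=viewer.snapshot('wrist')[:,:,::-1];a=viewer.snapshot('scene')[:,:,::-1];t=viewer.snapshot('top')[:,:,::-1]
cv2.imwrite('pics/w10.png',w)
u=proj(C,[[.4513,.0822,.146],[.4513,.0822,.1],[.4395,.1205,.106],[.463,.0440,.106]]);print(u)
x,y=u[0].astype(int);x0=max(0,x-55);y0=max(0,y-60)
A=crop(w,x0,y0,110,130,4.6,10);B=crop(a,285,165,80,70,3.2,10);D=crop(a,205,265,100,90,2.9,10);E=crop(a,380,115,90,90,2.5,10)
H=max(A.shape[0],1);W=[cv2.copyMakeBorder(c,0,0,0,290-c.shape[1],0) for c in(B,D,)]
R2=np.vstack(W);H=600
pad=lambda c:cv2.copyMakeBorder(c[:H],0,H-min(H,c.shape[0]),0,0,0)
o=np.hstack([pad(A),pad(R2)])[:, :800];print(o.shape);cv2.imwrite('pics/fin.png',o)
E
```

```text
[0.4666 0.0349 0.2862] [-0.4032  0.4221 -0.5682]
[[318.281  139.635 ]
 [318.1987 135.0843]
 [318.3512  96.6437]
 [318.0172 171.6771]]
(600, 796, 3)
```

View pics/fin.png

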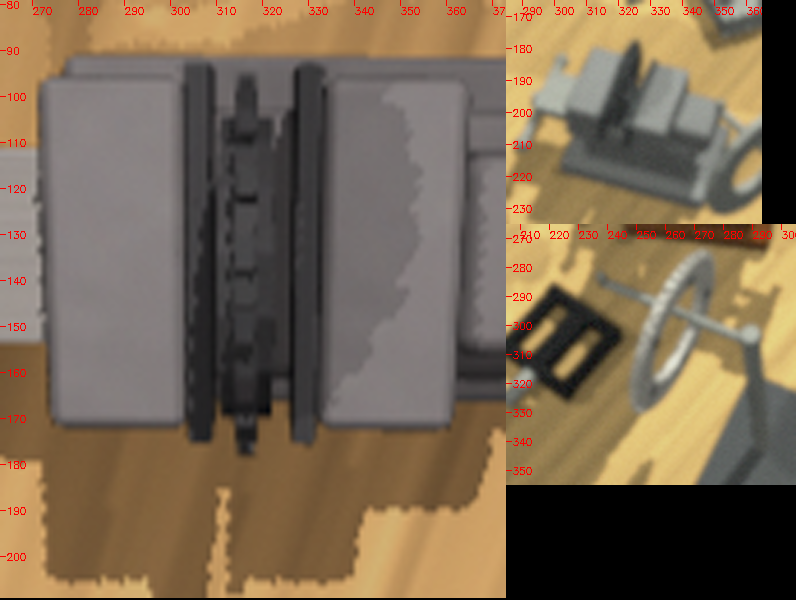

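The final view shows the cog upright between the jaws: u≈315 in a gap of 308–326, rows 95–178 against about 93–175 predicted for a centred cog. The chainring is hanging on the formerly empty stand.

```bash
python3 - <<'E'
from h import *
print(ticket.hand_in())
E
```

```text
the job is handed in; nothing more can be done
None
```

I moved the chainring to the empty stand first. Then I lifted the cog off its hook and stood it in the grey vise, and handed in at about 26 s with the gripper clear of everything.

- **Chainring:** the final pictures show it hanging on the formerly empty stand, about mid-bar.
- **Cog:** it stands upright between the jaws, within 2–3 mm of midway along them. It is 1–2 mm nearer the screw-side jaw but touches neither. Pressing down at the end gave a light contact force of about 2 N before I let go.

Three things did not go exactly as planned:

- **Cog lift:** my first lift used all of the 26 mm the bore allows, and it pressed briefly on the bar (about 8 N on the wrist). I lowered it about 9 mm before sliding it off.
- **Touchdown height:** the gripper met the bed about 1.7 mm higher than I had worked out. I put this down to the cog slipping slightly in the grip during that lift. I did not measure the bed contact separately with the camera.
- **Bystanders:** I did not compare all of them before and after. No unexpected contact showed in the force readings.

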